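# Push the air riser home in the spray bench's push-fit outlet and open the valve

### The job

Take the aluminium air riser out of the wooden rack and push its plain end down into the open blue-collared push-fit outlet, past the seal and fully home, firmly but without ramming it. Leave it standing there, and only then turn the red-handled valve lever fully open. Leave everything else on the bench where it is.

Things in the scene. Friction and masses are not known exactly. Their poses are not given: they have to be found in the camera images.
- riser_centre (a point): centre (half-way up) of the air riser: bright aluminium tube, 16 mm wide, 125 mm long, with a 22 mm long, 14 mm wide brass nipple on top (147 mm in all, 90 g), upright in one of the rack's holes; z runs up the tube. Grip it 25 mm above this point: 49 mm of it is then above the grip. Gripped with 50 N or more it does not slide in the fingers in this job
- riser_tip (a point): centre of the riser's plain lower end, 73.5 mm below riser_centre along the tube; the end is tapered: 12 mm wide at the very end, full width 5 mm higher
- rack: light wooden rack fixed to the bench, 220 x 62 x 50 mm, with three holes 19 mm wide and 40 mm deep, 70 mm apart along its x axis; origin at the centre of its underside, z up. Riser, brush and dowel stand in the holes in any order, upright to within about 3 degrees
- manifold: compressed-air manifold screwed to the bench: aluminium block on a 75 x 270 mm plate; origin at the centre of its underside, x across, y along it, z up. Along y: ball valve with red lever at -100 mm, an outlet closed by a red plug at +5 mm (102 mm high), the open outlet with the blue collar at +60 mm, a gauge at +112 mm (85 mm high)
- outlet (a point): centre of the mouth of the open push-fit outlet, at the top of its blue collar (25 mm wide), 92 mm above the bench; axes as the manifold, the bore runs straight down. The mouth is a funnel 22 mm wide, narrowing in 4 mm to a bore 17.8 mm wide. More than 40 N in all between riser and outlet damages the fitting
- lever (a joint): angle of the valve lever, in rad: 0 shut (it points along the manifold's -x, across the pipe), 1.57 fully open, on its stop (along the manifold's -y, in line with the pipe). It opens counter-clockwise seen from above, stays where it is left and needs about 2 N at its end
- lever_end (a point): centre of the lever's red sleeve at 80 mm from the pivot; the sleeve is 18 mm wide, 12 mm high, spans 40 to 95 mm from the pivot; its centre is 73 mm above the bench. From the pivot it lies along this frame's -x. Nothing under the outer part of its sweep is higher than 48 mm
- lever_pivot (a point): the lever's axis of turning (vertical), at the height of lever_end
- brush_centre (a point): centre of a glaze brush standing in the rack (dark handle 15 mm wide, pale bristles up, 187 mm long); bystander
- dowel_centre (a point): centre of a turned wooden dowel with a 24 mm head standing in the rack (132 mm long); bystander
- vase_centre (a point): centre of a white porcelain cylinder with red pencil lines, 96 mm wide and 160 mm high, on a plaster bat 22 mm high and 160 mm wide; bystander
- jar_centre (a point): centre of a white glaze jar with a red lid, 68 mm wide and 75 mm high; bystander
- seal (a point): the springy seal in the outlet's bore, its middle 13 mm below the mouth (out of sight). From 8 to 18 mm down, pushing the tube through it takes up to 8 to 15 N; beyond it the tube only drags, with 4 to 8 N, and the seal holds it when let go
- cartridge: the works inside the open outlet; origin at the mouth's centre. Below the seal the tube's end meets a light check valve (under 0.5 N) and, 6 mm farther, a hard stop: there it is home. The stop's depth differs with every cartridge, anywhere from 26 to 42 mm below the mouth, and cannot be seen: only the steep rise of the force tells it. Go slowly; 15 to 20 N of push is plenty

How it is judged:
On the way, in this order (a step that is already met when the one before it is completed fails the run):
1. the riser is past the seal and pressed on to its stop with at least 2 N, upright, the valve lever still shut (contact force between riser and cartridge above 2 N and horizontal distance between riser_tip and outlet below 0.004 m and z of riser_tip in the frame of outlet below -0.022 m and angle between riser_centre's own z axis and vertical below 0.12 rad and value of joint lever below 0.2 rad), for 0.1 s.
2. the valve lever is turned fully open (value of joint lever above 1.4 rad), for 0.1 s.
At the end, for the whole second after the job is handed in: The riser stands in the open outlet, upright within 7 degrees, at rest and home: over 22 mm deep, its end still pressing on the check valve (within about 3 mm of the stop). The valve lever is at 1.4 rad or more. Brush, dowel, vase and jar are within 15 mm of where they were (contact force between riser and cartridge above 0.15 N and horizontal distance between riser_tip and outlet below 0.004 m and z of riser_tip in the frame of outlet below -0.022 m and angle between riser_centre's own z axis and vertical below 0.12 rad and linear speed of riser below 0.02 m/s and value of joint lever above 1.4 rad); the robot touches nothing.
It fails at once if the riser and the outlet press on each other with more than 40 N in all (rammed or jammed) (contact force between riser and manifold above 40 N).
It fails at once if the valve lever is opened (beyond 0.3 rad) while the riser is not past the seal (value of joint lever above 0.3 rad and z of riser_tip in the frame of outlet above -0.02 m).
It fails at once if brush, dowel, vase or jar is moved by more than 15 mm (distance of any of brush_centre, dowel_centre, vase_centre, jar_centre from where it was at the start of the episode above 0.015 m).
It also fails if it takes over 61 s, if anything falls off the work surface, if the arm or the gripper's body presses on something with over 40 N, if the wrist force passes 120 N, or if a joint passes its speed limit or range.

### The arm

A 6-joint arm with a two-finger parallel gripper is mounted at the origin on the work surface. World frame = base frame: x ahead of the robot, y to its left, z up, the work surface at z = 0. Lengths are in m, angles in rad, forces in N, time in s.
With the tool pointing down it reaches from about 0.275 to 0.85 m from the base axis. Payload 19 kg.
Tool frame: the origin (TCP) lies between the finger pads; the fingertips stand 8 mm ahead of it and the grasp point (between the pads) lies 11 mm behind it; z points along the fingers, y is the direction in which the jaws open and shut (so a half turn about z gives the same grasp; the last joint's range is limited). The gripper opens to 85 mm and grips with 20 to 120 N. Pads are 22 mm wide; open, the fingers measure 114 mm over their backs; the gripper's body (76 mm by 85 mm) begins 54 mm behind the grasp point. The pads swing forward as they close: fully open they stand 13 mm farther back than shut.
Start: joints at [-1.243, 0.15, 1.437, -0, 1.554, -0.134], TCP at [0.256, -0.515, 0.239] pointing down, gripper open.
Joint ranges: [-2.8, 2.8], [-0.68, 2.1], [0.12, 2.68], [-1.39, 4.53], [0.16, 2.79], [-2.81, 2.81]. Speed limits (rad/s): [1.89, 1.89, 2.22, 3.01, 3.01, 3.01].

### API

Orientations are given as a 3x3 rotation matrix whose columns are the frame's x, y, z axes.
In Python, from station import ctrl, vision gives the robot as it stands.
- The arm moves only by the tool play_rows, never from a script. Its argument "moves" is a list of rows, each a list of 7 numbers: the turn, a rotation vector about the tool's x, y, z in rad, then the shift along the tool's x, y, z in cm, then the opening, from 0 (shut) to 1 (fully open). In form: [[wx, wy, wz, dx, dy, dz, gripper], ...]. A call has 1 to 10 rows; each row is the pose to reach, as a shift and turn from the pose measured when the call began, along the tool's axes at that moment; what a row does not reach only later rows make up. A row lasts 1/10 s, in which the tool goes at most 50 mm and 8.59 degrees, less where a joint would pass 70% of its speed; a pose out of reach is approached as far as the arm can. A call with a gripper value outside its range is refused whole. The fingers move at their own pace and stop on an object; "newtons" is the grip in N (left out, the last holds). Time passes only in rows, so rows that repeat a pose let the fingers close. It gives the time, the measured TCP pose, the force and the opening at its end, in the units of the state.
- ctrl.get_obs(): the state, without advancing time (a new reading comes with each control period).
- vision.read_camera(name): name is "scene" or "side" or "wrist"; returns a dict with "img" (420x560x3 uint8, red, green, blue), "fx", "fy", "cx", "cy" (pixels), "pose" (4x4, takes a point from camera to world coordinates). Camera axes: x right, y down, z forward; pixel columns grow to the right and rows downward; lengths in m; the calibration is good to about 2 mm. A picture is of the moment at which its call begins. There is no depth.
- ctrl.sign_off(): hands the job in, once; it reports no verdict.
The state is a dict: "t": time; "joint_pos": joint angles; "joint_velocities": joint speeds; "joint_torque": joint torques, N m; "eef_pos": TCP position; "tool_rot": TCP orientation; "wrist_force": force on the tool from outside, world axes, zero at the start; "wrist_torque": the same for the moment, N m; "gripper_width": opening from 0.0 (shut) to 1.0 (fully open).
Only numpy, scipy, OpenCV 4.12 (cv2) and the standard library are available. Lean on these libraries where they do the work, as an engineer would, in place of code of your own. Each camera call takes 0.05 s, during which the arm holds its last target.

## Working session

There is one attempt and no reset: what is moved stays moved. The work goes in short steps, Python scripts to look and compute and a tool call to move; the robot and the scene stay as the last step left them, time stands still between calls to the robot, and variables do not carry over. Pictures are saved under pics/ and viewed, and the job is handed in when it is done.

Besides the shell and the picture viewer there is one more tool, called after "Emit:" in YAML: its name, and indented under it one key for each argument. play_rows: Moves the arm, as the interface text tells. Its arguments: {"type":"object","properties":{"moves":{"type":"array"},"newtons":{"type":"number"}},"required":["moves"]}

```bash
mkdir -p pics; python3 - <<'E'
from station import ctrl, vision
import cv2, pickle
d={}
for n in ["scene","side","wrist"]:
    c=vision.read_camera(n); d[n]=c
    cv2.imwrite(f"pics/{n}0.png",c["img"][:,:,::-1])
    print(n,c["fx"],c["cx"],c["cy"],c["pose"].round(3).tolist())
pickle.dump(d,open("cams0.pkl","wb"))
o=ctrl.get_obs();print(o)
E
```

```text
scene 386.29792341548034 284.6947017193702 210.31794626427856 [[-0.419, 0.69, -0.59, 1.213], [0.908, 0.305, -0.288, 0.253], [-0.019, -0.656, -0.754, 0.932], [0.0, 0.0, 0.0, 1.0]]
side 450.7302035679454 285.1242974937805 207.41356263124578 [[-0.701, -0.368, 0.611, -0.076], [-0.714, 0.377, -0.59, 0.583], [-0.013, -0.85, -0.527, 0.647], [0.0, 0.0, 0.0, 1.0]]
wrist 329.311902084909 276.55705893562316 210.9441694476256 [[0.446, -0.852, -0.276, 0.327], [-0.895, -0.424, -0.136, -0.48], [-0.001, 0.308, -0.951, 0.374], [0.0, 0.0, 0.0, 1.0]]
{'t': 0.15, 'joint_pos': array([-1.24298528e+00,  1.50883698e-01,  1.43786066e+00,  2.44604855e-05,
        1.55378670e+00, -1.33975773e-01]), 'joint_velocities': array([ 1.40027754e-03, -2.41209088e-03, -2.45949476e-03, -3.30017607e-04,
        4.38530723e-05, -8.33829968e-04]), 'joint_torque': array([ 2.94578604e-03, -7.13379407e+01, -5.71039653e+01, -2.07268067e-04,
        7.07106519e-03, -4.69413590e-05]), 'eef_pos': array([ 0.2561354 , -0.51460577,  0.23881854]), 'tool_rot': array([[ 8.95258026e-01,  4.45547965e-01, -2.78986020e-04],
       [ 4.45548027e-01, -8.95257590e-01,  8.96311866e-04],
       [ 1.49585576e-04, -9.26732063e-04, -9.99999559e-01]]), 'wrist_force': array([ 0.55267881,  0.02801496, -0.36163577]), 'wrist_torque': array([-0.00166095,  0.00165534,  0.02553947]), 'gripper_width': 1.0014100142742206}
```

View pics/scene0.png

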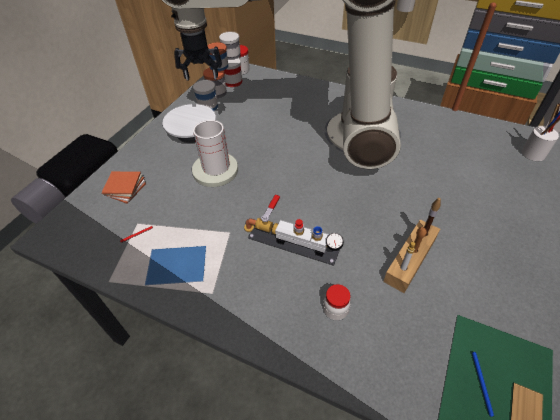

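View pics/side0.png

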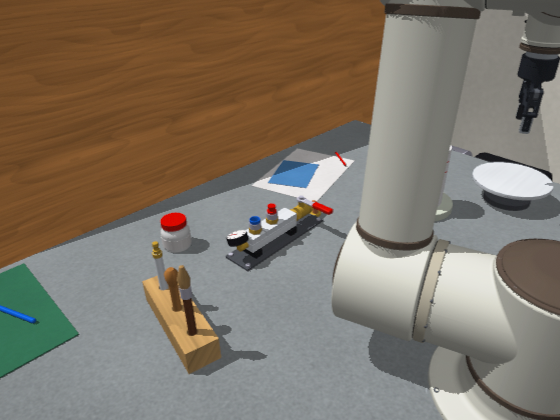

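View pics/wrist0.png

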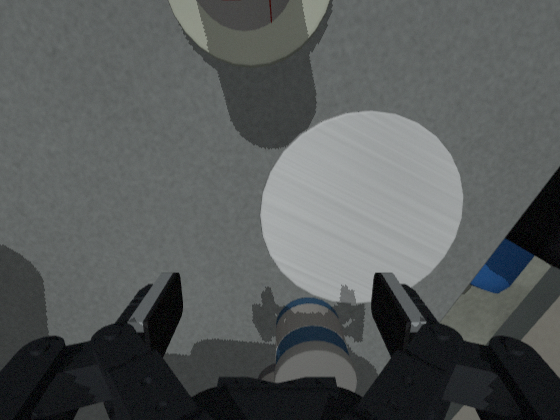

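The riser is in the rack hole nearest the scene camera: scene about (407,258), side about (158,262), with the dowel in the middle hole and the brush at the far end. The blue collar is at scene (318,231) and side (255,222). The lever's red sleeve is at scene (272,204) and side (320,208). I'll zoom in next.

```bash
python3 - <<'E'
import cv2
s=cv2.imread("pics/scene0.png");d=cv2.imread("pics/side0.png")
f=lambda im,x,y,w,h:cv2.resize(im[y:y+h,x:x+w],(800,600),interpolation=cv2.INTER_CUBIC)
cv2.imwrite("pics/z1.png",f(s,235,190,120,90))
cv2.imwrite("pics/z2.png",f(s,370,190,140,105))
cv2.imwrite("pics/z3.png",f(d,210,180,140,105))
cv2.imwrite("pics/z4.png",f(d,120,225,160,120))
E
```

```text
(no output)
```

View pics/z1.png

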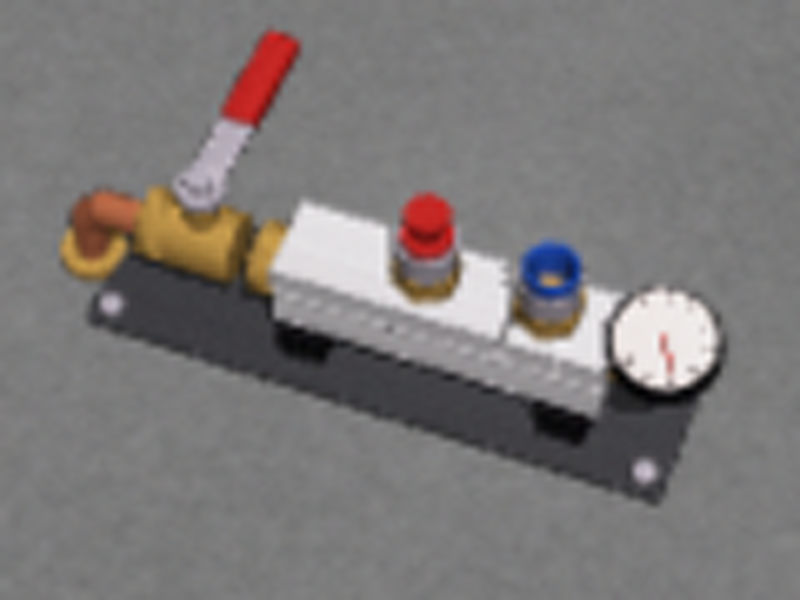

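View pics/z2.png

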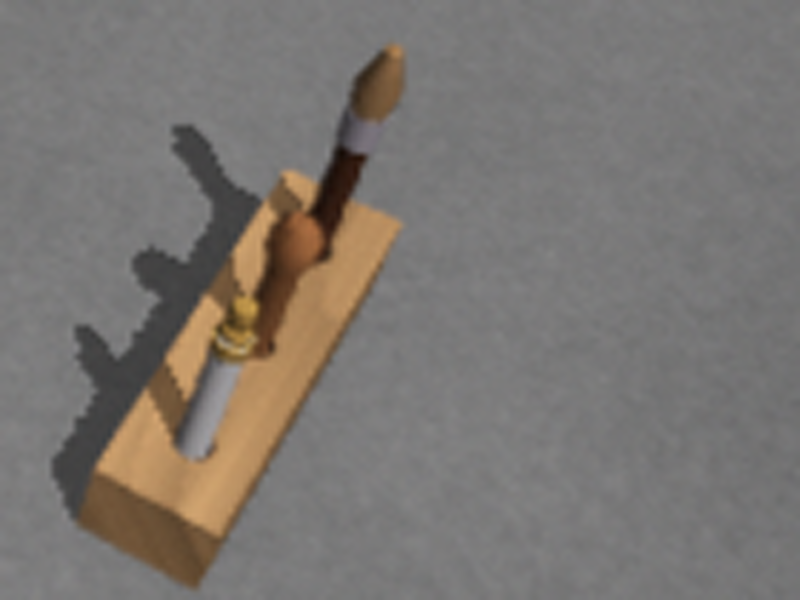

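View pics/z3.png

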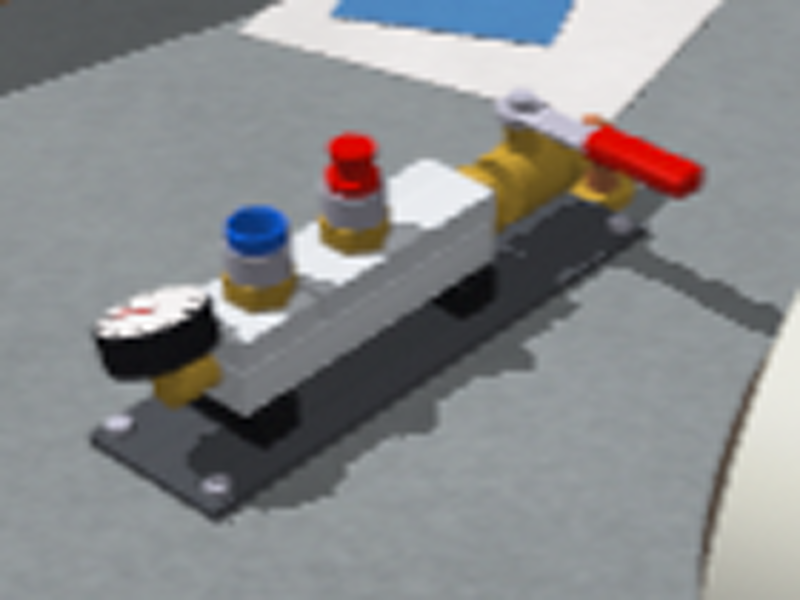

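View pics/z4.png

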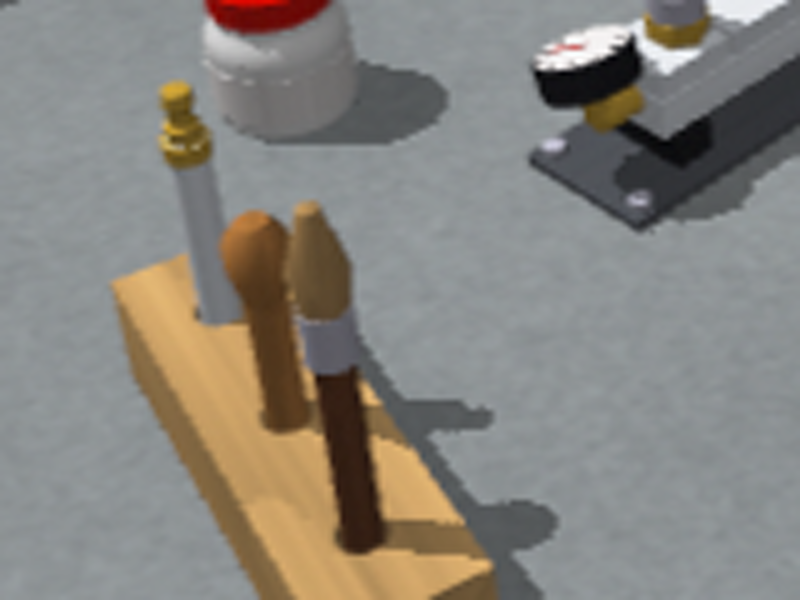

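```bash
cat > h.py <<'E'
import numpy as np, pickle, cv2
def ray(c,u,v):
    d=np.array([(u-c["cx"])/c["fx"],(v-c["cy"])/c["fy"],1.]);P=np.array(c["pose"])
    d=P[:3,:3]@d; return P[:3,3],d/np.linalg.norm(d)
def plane(c,u,v,z):
    o,d=ray(c,u,v);return o+d*(z-o[2])/d[2]
def tri(obs):
    A=np.zeros((3,3));b=np.zeros(3);R=[]
    for c,u,v in obs:
        o,d=ray(c,u,v);M=np.eye(3)-np.outer(d,d);A+=M;b+=M@o;R.append((o,d))
    p=np.linalg.solve(A,b)
    return p,[round(float(np.linalg.norm(np.cross(d,p-o)))*1000,1) for o,d in R]
def proj(c,p):
    P=np.array(c["pose"]);q=P[:3,:3].T@(np.asarray(p)-P[:3,3]);return q[0]/q[2]*c["fx"]+c["cx"],q[1]/q[2]*c["fy"]+c["cy"]
E
python3 - <<'E'
from h import *
d=pickle.load(open("cams0.pkl","rb"));S,D=d["scene"],d["side"]
z=lambda x,y,ox,oy,k:(ox+(x+.5)/k-.5,oy+(y+.5)/k-.5)
z1=lambda x,y:z(x,y,235,190,800/120);z2=lambda x,y:z(x,y,370,190,800/140)
z3=lambda x,y:z(x,y,210,180,800/140);z4=lambda x,y:z(x,y,120,225,5)
for n,a,b,h in [("mouth",z1(551,265),z3(258,223),.092),("niptop",z2(246,299),z4(176,92),.157),("tubebase",z2(203,448),z4(222,318),.05),
 ("tubetop",z2(235,345),z4(188,150),.135),
 ("leverend outer",z1(284,38),z3(690,175),.073),("pivot",z1(200,185),z3(525,102),.08),("plug",z1(428,208),z3(352,148),.102),("gauge",z1(665,340),z3(155,315),.085),
 ("dowelhead",z2(300,230),z4(252,222),.142),("brushtip",z2(396,46),z4(308,205),.197),("brushbase",z2(325,255),z4(360,545),.05),("dowelbase",z2(263,348),z4(285,425),.05)]:
    p,e=tri([(S,*a),(D,*b)]);print(n,p.round(4),e,"scene@h",plane(S,*a,h)[:2].round(4),"side@h",plane(D,*b,h)[:2].round(4))
hsv=cv2.cvtColor(S["img"],cv2.COLOR_RGB2HSV)
for n,p in [("jar",(337,296)),("jarlid",0)]:
  pass
print("jar lid scene/side",plane(S,338,295,.075),plane(D,174,221,.075)); print("vase top",plane(S,211,132,.182))
E
```

```text
mouth [0.583  0.0429 0.0916] [0.2, 0.2] scene@h [0.5834 0.0432] side@h [0.5825 0.043 ]
niptop [0.5744 0.289  0.1577] [0.7, 0.7] scene@h [0.5736 0.2884] side@h [0.5754 0.2893]
tubebase [0.5756 0.2921 0.047 ] [2.5, 2.5] scene@h [0.5788 0.2943] side@h [0.5721 0.2909]
tubetop [0.5768 0.2898 0.129 ] [1.2, 1.2] scene@h [0.5821 0.2906] side@h [0.5692 0.292 ]
leverend outer [ 0.4991 -0.1203  0.0772] [0.3, 0.3] scene@h [ 0.4958 -0.1219] side@h [ 0.5034 -0.1259]
pivot [ 0.5912 -0.1172  0.0754] [0.7, 0.7] scene@h [ 0.595  -0.1145] side@h [ 0.586  -0.1126]
plug [ 0.5847 -0.0111  0.1026] [1.0, 1.0] scene@h [ 0.5836 -0.0123] side@h [ 0.5852 -0.0104]
gauge [0.5857 0.0951 0.0721] [0.6, 0.6] scene@h [0.5955 0.0981] side@h [0.5709 0.1054]
dowelhead [0.5106 0.3018 0.1398] [1.1, 1.1] scene@h [0.5131 0.3026] side@h [0.5081 0.3019]
brushtip [0.439  0.3161 0.1971] [0.5, 0.5] scene@h [0.4392 0.3165] side@h [0.439  0.3155]
brushbase [0.4388 0.3209 0.0472] [2.5, 2.5] scene@h [0.4423 0.323 ] side@h [0.436  0.3196]
dowelbase [0.5078 0.306  0.0467] [1.6, 1.6] scene@h [0.511  0.3073] side@h [0.5044 0.3059]
jar lid scene/side [0.74118547 0.1614755  0.075     ] [0.72869286 0.16371907 0.075     ]
vase top [ 0.42450614 -0.38253075  0.182     ]
```

```bash
cat >> h.py <<'E'
from scipy.spatial.transform import Rotation as Ro
def goal(o,p,yaw):
    "row for TCP at p, tool straight down, tool y at world angle yaw(deg)"
    a=np.radians(yaw);y=np.array([np.cos(a),np.sin(a),0]);z=np.array([0,0,-1.]);T=np.c_[np.cross(y,z),y,z]
    R=np.array(o["tool_rot"]);w=Ro.from_matrix(R.T@T).as_rotvec();s=R.T@(np.asarray(p)-o["eef_pos"])*100
    print("row",w.round(3),s.round(2)); return w,s
E
python3 - <<'E'
from h import *
from station import ctrl
goal(ctrl.get_obs(),[.575,.2905,.26],78.2)
E
```

```text
row [-0.000e+00 -1.000e-03 -2.474e+00] [ 64.42 -57.87  -2.05]
```

Emit:
play_rows:
  moves:
    - [0,0,0,0,0,-2.0,1]
    - [0,0,-2.474,64.4,-57.9,-2.0,1]
    - [0,0,-2.474,64.4,-57.9,-2.0,1]
    - [0,0,-2.474,64.4,-57.9,-2.0,1]
    - [0,0,-2.474,64.4,-57.9,-2.0,1]
    - [0,0,-2.474,64.4,-57.9,-2.0,1]
    - [0,0,-2.474,64.4,-57.9,-2.0,1]
    - [0,0,-2.474,64.4,-57.9,-2.0,1]
    - [0,0,-2.474,64.4,-57.9,-2.0,1]
    - [0,0,-2.474,64.4,-57.9,-2.0,1]

```text
t: 1.15
eef_pos: [0.4218, -0.0942, 0.2593]
tool_rot: [[-0.244, 0.97, 0.0], [0.97, 0.244, 0.001], [0.001, 0.0, -1.0]]
wrist_force: [0.5, -0.9, 1.4]
gripper_width: 0.997
```

```bash
python3 - <<'E'
from h import *
from station import ctrl
goal(ctrl.get_obs(),[.575,.2905,.26],78.2)
E
```

```text
row [ 1.000e-03 -0.000e+00 -1.118e+00] [33.55 24.26 -0.05]
```

Emit:
play_rows:
  moves:
    - [0,0,-1.118,33.5,24.3,0,1]
    - [0,0,-1.118,33.5,24.3,0,1]
    - [0,0,-1.118,33.5,24.3,0,1]
    - [0,0,-1.118,33.5,24.3,0,1]
    - [0,0,-1.118,33.5,24.3,0,1]
    - [0,0,-1.118,33.5,24.3,0,1]
    - [0,0,-1.118,33.5,24.3,0,1]
    - [0,0,-1.118,33.5,24.3,0,1]
    - [0,0,-1.118,33.5,24.3,0,1]
    - [0,0,-1.118,33.5,24.3,0,1]

```text
t: 2.15
eef_pos: [0.5757, 0.2923, 0.2582]
tool_rot: [[-0.979, 0.202, -0.002], [0.202, 0.979, 0.0], [0.002, 0.0, -1.0]]
wrist_force: [-0.5, -0.1, -0.2]
gripper_width: 0.999
```

```bash
python3 - <<'E'
from h import *
from station import ctrl,vision
c=vision.read_camera("wrist");cv2.imwrite("pics/w1.png",c["img"][:,:,::-1])
pickle.dump(c,open("w1.pkl","wb"))
print(proj(c,[.5744,.289,.157]),proj(c,[.5756,.2921,.05]))
goal(ctrl.get_obs(),[.575,.2905,.0975],78.2)
E
```

```text
(np.float64(271.7668061585857), np.float64(212.99328763786252)) (np.float64(276.17857726397654), np.float64(181.97237759185697))
row [-0.    -0.001  0.001] [ 0.02 -0.05 16.1 ]
```

View pics/w1.png

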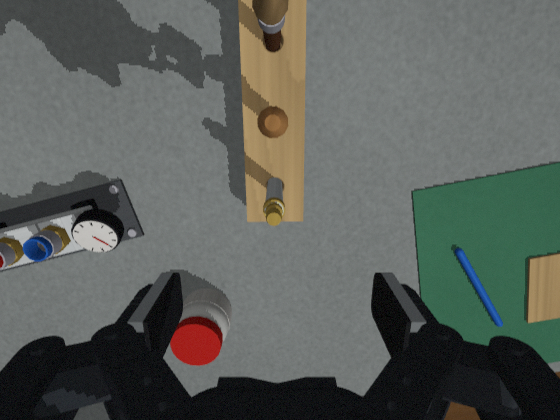

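The wrist view shows the nipple top at (275,218), where I predicted (272,213). That agrees to about 3 mm, which the pads can absorb. I'll descend with a small correction in +x.

Emit:
play_rows:
  moves:
    - [0,0,0,-0.15,0,5,1]
    - [0,0,0,-0.15,0,9,1]
    - [0,0,0,-0.15,0,12.5,1]
    - [0,0,0,-0.15,0,15,1]
    - [0,0,0,-0.15,0,16.1,1]
    - [0,0,0,-0.15,0,16.1,1]
    - [0,0,0,-0.15,0,16.1,1]

```text
t: 2.9
eef_pos: [0.5773, 0.2904, 0.0991]
tool_rot: [[-0.979, 0.204, 0.0], [0.204, 0.979, 0.001], [-0.0, 0.001, -1.0]]
wrist_force: [1.3, 0.6, 1.2]
gripper_width: 1.003
```

```bash
python3 - <<'E'
from h import *
from station import ctrl,vision
c=vision.read_camera("wrist");cv2.imwrite("pics/w2.png",c["img"][:,:,::-1])
for n in("scene","side"):
    cv2.imwrite(f"pics/{n}2.png",vision.read_camera(n)["img"][:,:,::-1])
print(ctrl.get_obs()["eef_pos"])
a=cv2.imread("pics/scene2.png")[190:295,370:510];b=cv2.imread("pics/side2.png")[205:325,100:260]
cv2.imwrite("pics/m2.png",np.hstack([cv2.resize(a,(400,300)),cv2.resize(b,(400,300))]))
E
```

```text
[0.57731232 0.29070703 0.09916915]
```

View pics/w2.png

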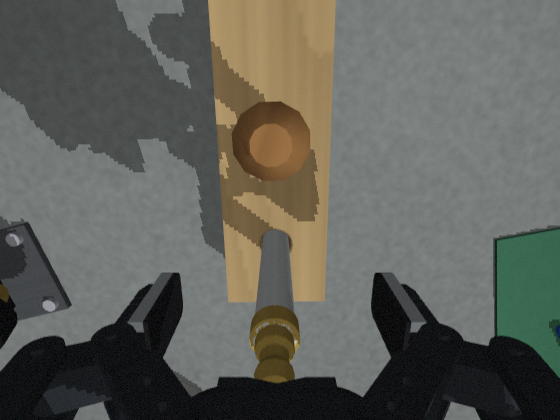

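View pics/m2.png

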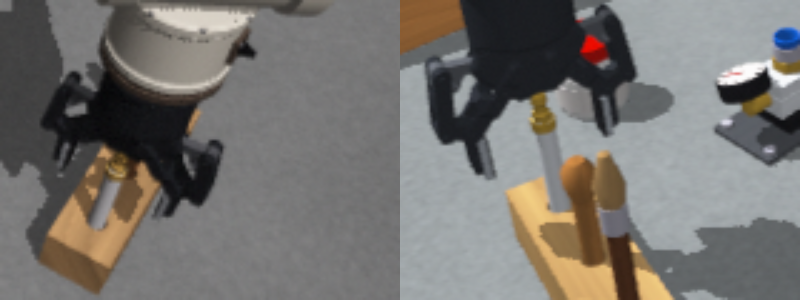

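The riser stands between the open pads, at column 275 in the wrist image. The pads are at columns 165 and 390, and nothing is touching it. Closing now at 60 N.

Emit:
play_rows:
  moves:
    - [0,0,0,0,0,0.15,0]
    - [0,0,0,0,0,0.15,0]
    - [0,0,0,0,0,0.15,0]
    - [0,0,0,0,0,0.15,0]
    - [0,0,0,0,0,0.15,0]
    - [0,0,0,0,0,0.15,0]
    - [0,0,0,0,0,0.15,0]
    - [0,0,0,0,0,0.15,0]
    - [0,0,0,0,0,0.15,0]
    - [0,0,0,0,0,0.15,0]
  newtons: 60

```text
t: 4.05
eef_pos: [0.5774, 0.2907, 0.0978]
tool_rot: [[-0.979, 0.203, 0.001], [0.203, 0.979, 0.001], [-0.001, 0.001, -1.0]]
wrist_force: [-0.8, -2.6, 5.4]
gripper_width: 0.171
```

Emit:
play_rows:
  moves:
    - [0,0,0,0,0,-1.5,0]
    - [0,0,0,0,0,-3,0]
    - [0,0,0,0,0,-4.5,0]
    - [0,0,0,0,0,-7,0]
    - [0,0,0,0,0,-10,0]
    - [0,0,0,0,0,-13,0]
    - [0,0,0,0,0,-14,0]
    - [0,0,0,0,0,-14,0]
    - [0,0,0,0,0,-14,0]

```text
t: 4.95
eef_pos: [0.5769, 0.2905, 0.2368]
tool_rot: [[-0.979, 0.203, 0.0], [0.203, 0.979, 0.0], [0.0, 0.0, -1.0]]
wrist_force: [0.5, -0.1, -0.9]
gripper_width: 0.171
```

```bash
python3 - <<'E'
from h import *
from station import ctrl,vision
o=ctrl.get_obs();print(o["eef_pos"],o["wrist_force"],o["gripper_width"])
goal(o,[.583,.043,.22],78.2)
goal(o,[.583,.043,.22],15)
print(o["joint_pos"])
E
```

```text
[0.57694789 0.29048819 0.23681486] [ 0.47624454 -0.12807582 -0.93309305] 0.1714422610300665
row [ 0.    -0.     0.001] [ -5.62 -24.11   1.67]
row [ 0.    -0.     1.104] [ -5.62 -24.11   1.67]
[ 3.47079067e-01  2.99860037e-01  1.26106256e+00  3.69465731e-04
  1.58053147e+00 -1.01911045e+00]
```

Emit:
play_rows:
  moves:
    - [0,0,0,-5.6,-24.1,0.5,0]
    - [0,0,0,-5.6,-24.1,0.5,0]
    - [0,0,0,-5.6,-24.1,0.5,0]
    - [0,0,0,-5.6,-24.1,0.5,0]
    - [0,0,0,-5.6,-24.1,0.5,0]
    - [0,0,0,-5.6,-24.1,1.7,0]
    - [0,0,0,-5.6,-24.1,1.7,0]
    - [0,0,0,-5.6,-24.1,1.7,0]
    - [0,0,0,-5.6,-24.1,1.7,0]

```text
t: 5.85
eef_pos: [0.5828, 0.0443, 0.2197]
tool_rot: [[-0.979, 0.202, -0.0], [0.202, 0.979, 0.001], [0.0, 0.0, -1.0]]
wrist_force: [0.0, 0.5, -0.6]
gripper_width: 0.165
```

```bash
cat > look.py <<'E'
import sys
from h import *
from station import ctrl,vision
k=sys.argv[1]
d={n:vision.read_camera(n) for n in("scene","side","wrist")}
pickle.dump(d,open(f"c{k}.pkl","wb"))
for n in d: cv2.imwrite(f"pics/{n}{k}.png",d[n]["img"][:,:,::-1])
o=ctrl.get_obs();print(o["t"],o["eef_pos"],o["wrist_force"],o["gripper_width"])
a=d["scene"]["img"][160:265,260:400,::-1];b=d["side"]["img"][140:245,180:320,::-1]
cv2.imwrite(f"pics/zs{k}.png",cv2.resize(a,(800,600),interpolation=cv2.INTER_CUBIC))
cv2.imwrite(f"pics/zd{k}.png",cv2.resize(b,(800,600),interpolation=cv2.INTER_CUBIC))
E
python3 look.py 3
```

```text
6.0 [0.58286455 0.04403381 0.21993639] [-0.31739397  0.90394928 -1.04351602] 0.16566884861097644
```

View pics/zs3.png

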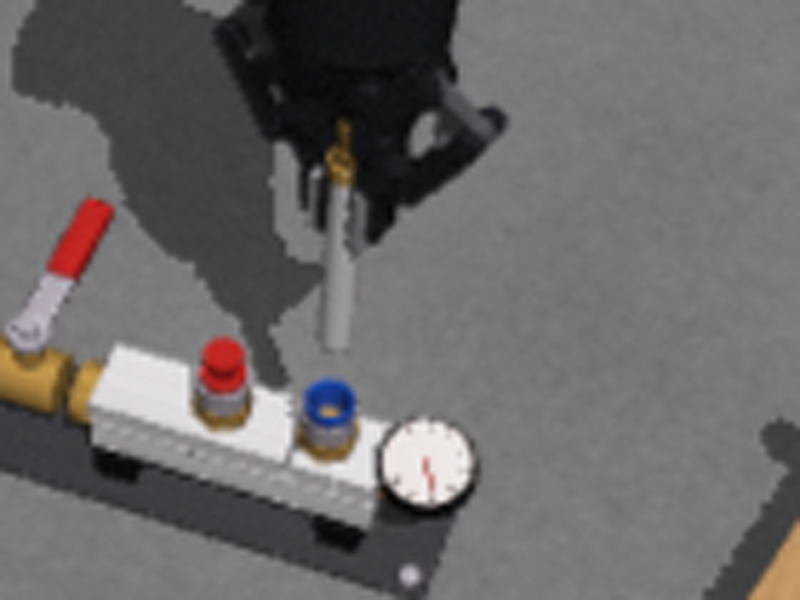

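View pics/zd3.png

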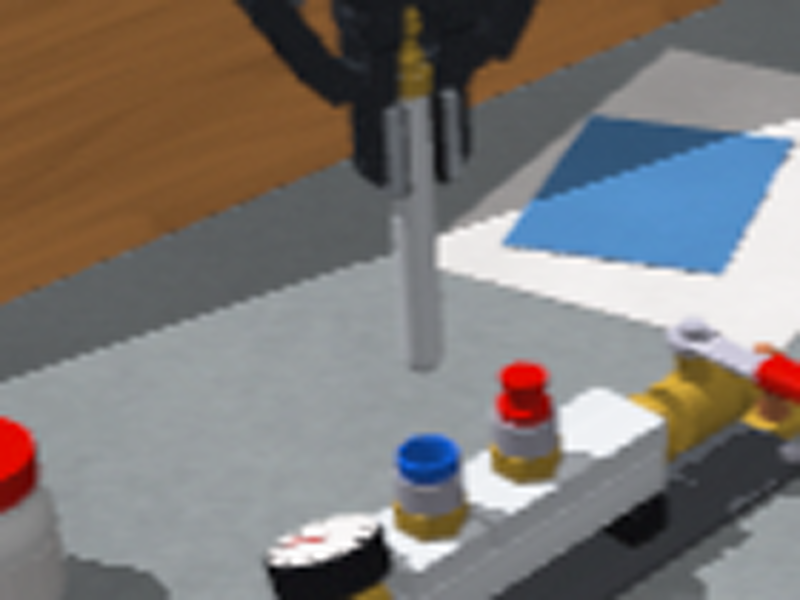

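View pics/wrist3.png

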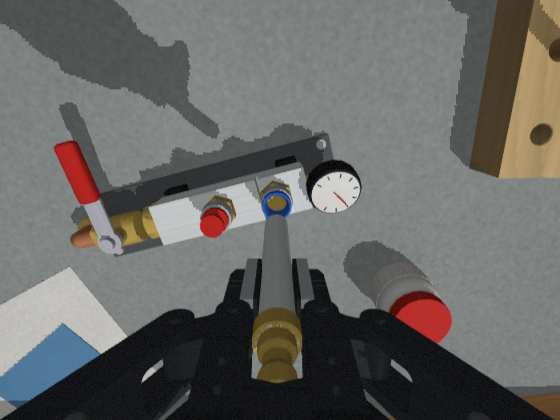

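```bash
python3 - <<'E'
from h import *
d=pickle.load(open("c3.pkl","rb"));S,D=d["scene"],d["side"];k=800/140
z=lambda x,y,ox,oy:(ox+(x+.5)/k-.5,oy+(y+.5)/k-.5)
for n,a,b in [("mouth",(330,402),(429,453)),("tip",(336,343),(424,363)),("shoulder",(341,180),(415,96)),("niptop",(345,128),(412,12))]:
    print(n,*tri([(S,*z(*a,260,160)),(D,*z(*b,180,140))]))
W=d["wrist"];print("mouth wrist ray@.092",plane(W,277,205,.092)); print(proj(W,[.583,.043,.092]),proj(W,[.583,.043,.1324]))
E
```

```text
mouth [0.58362642 0.04316619 0.09038506] [0.7, 0.7]
tip [0.58205716 0.04381958 0.13313695] [0.3, 0.3]
shoulder [0.58325754 0.04054019 0.24406403] [1.1, 1.1]
niptop [0.58336827 0.04030498 0.27639306] [1.7, 1.7]
mouth wrist ray@.092 [0.5843985  0.04444438 0.092     ]
(np.float64(274.9634161033917), np.float64(203.7613168237132)) (np.float64(274.76589313412603), np.float64(220.03418807039571))
```

```bash
python3 - <<'E'
from h import *
from station import ctrl
goal(ctrl.get_obs(),[.5841,.0436,.186],78.2)
E
```

```text
row [0.    0.    0.003] [-0.13 -0.02  3.39]
```

Emit:
play_rows:
  moves:
    - [0,0,0,-0.13,0,1.0,0]
    - [0,0,0,-0.13,0,2.2,0]
    - [0,0,0,-0.13,0,3.0,0]
    - [0,0,0,-0.13,0,3.4,0]
    - [0,0,0,-0.13,0,3.4,0]
    - [0,0,0,-0.13,0,3.4,0]

```text
t: 6.6
eef_pos: [0.5843, 0.0438, 0.1861]
tool_rot: [[-0.979, 0.202, 0.001], [0.202, 0.979, 0.0], [-0.0, 0.001, -1.0]]
wrist_force: [-0.1, -0.6, -1.1]
gripper_width: 0.171
```

```bash
python3 look.py 4; python3 -c "
import cv2,numpy as np
a=cv2.imread('pics/zs4.png')[200:500,200:500];b=cv2.imread('pics/zd4.png')[280:580,250:550]
cv2.imwrite('pics/m4.png',cv2.resize(np.hstack([a,b]),(800,400)))"
```

```text
6.75 [0.58431388 0.04374087 0.18638452] [ 0.16095524 -0.94764328 -0.5688549 ] 0.170312902057256
```

View pics/m4.png

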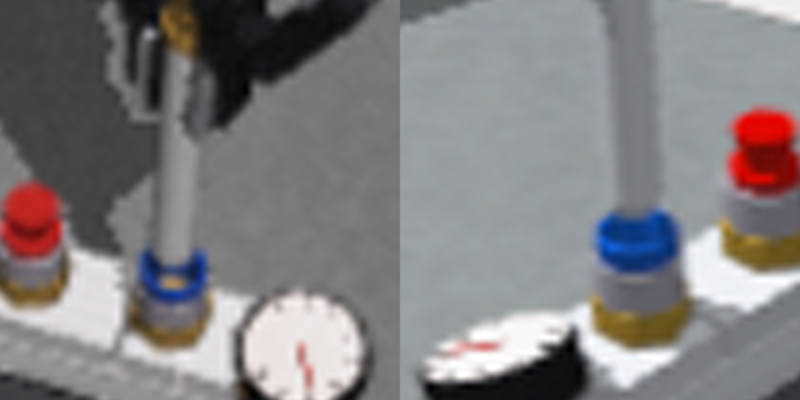

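View pics/wrist4.png

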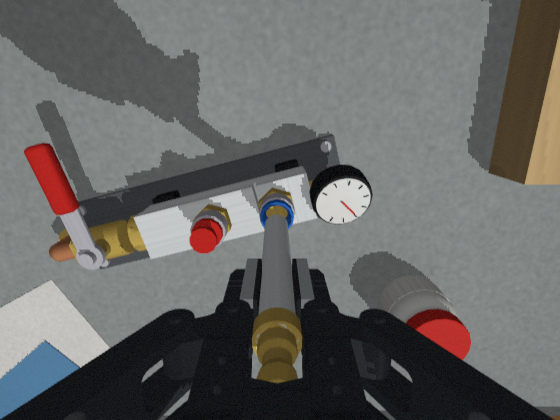

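Columns line up in both views: tube and collar share scene column ~174 and side column ~637 of the composite. I'll enter the funnel slowly.

Emit:
play_rows:
  moves:
    - [0,0,0,0,0,0.4,0]
    - [0,0,0,0,0,0.7,0]
    - [0,0,0,0,0,0.85,0]
    - [0,0,0,0,0,1.0,0]
    - [0,0,0,0,0,1.1,0]
    - [0,0,0,0,0,1.2,0]
    - [0,0,0,0,0,1.2,0]

```text
t: 7.45
eef_pos: [0.5843, 0.0438, 0.1743]
tool_rot: [[-0.979, 0.202, 0.001], [0.202, 0.979, 0.0], [-0.001, 0.001, -1.0]]
wrist_force: [0.9, 0.2, -1.3]
gripper_width: 0.17
```

Emit:
play_rows:
  moves:
    - [0,0,0,0,0,0.1,0]
    - [0,0,0,0,0,0.2,0]
    - [0,0,0,0,0,0.3,0]
    - [0,0,0,0,0,0.4,0]
    - [0,0,0,0,0,0.5,0]
    - [0,0,0,0,0,0.5,0]

```text
t: 8.05
eef_pos: [0.5842, 0.0438, 0.1691]
tool_rot: [[-0.979, 0.202, 0.001], [0.202, 0.979, 0.0], [-0.0, 0.001, -1.0]]
wrist_force: [0.3, 0.1, -0.6]
gripper_width: 0.173
```

Emit:
play_rows:
  moves:
    - [0,0,0,0,0,0.1,0]
    - [0,0,0,0,0,0.2,0]
    - [0,0,0,0,0,0.3,0]
    - [0,0,0,0,0,0.3,0]

```text
t: 8.45
eef_pos: [0.5841, 0.0439, 0.166]
tool_rot: [[-0.979, 0.202, 0.0], [0.202, 0.979, 0.001], [-0.0, 0.001, -1.0]]
wrist_force: [-1.6, 0.9, 0.1]
gripper_width: 0.169
```

Emit:
play_rows:
  moves:
    - [0,0,0,0,0,0.1,0]
    - [0,0,0,0,0,0.2,0]
    - [0,0,0,0,0,0.3,0]
    - [0,0,0,0,0,0.3,0]

```text
t: 8.85
eef_pos: [0.5844, 0.0439, 0.1636]
tool_rot: [[-0.979, 0.202, 0.001], [0.202, 0.979, 0.001], [-0.001, 0.001, -1.0]]
wrist_force: [-1.6, 0.2, 6.6]
gripper_width: 0.173
```

Emit:
play_rows:
  moves:
    - [0,0,0,0,0,0.1,0]
    - [0,0,0,0,0,0.2,0]
    - [0,0,0,0,0,0.3,0]

```text
t: 9.15
eef_pos: [0.5847, 0.0438, 0.1614]
tool_rot: [[-0.979, 0.202, 0.003], [0.202, 0.979, 0.0], [-0.003, 0.001, -1.0]]
wrist_force: [-2.4, 1.8, 8.4]
gripper_width: 0.165
```

Emit:
play_rows:
  moves:
    - [0,0,0,0,0,0.1,0]
    - [0,0,0,0,0,0.2,0]
    - [0,0,0,0,0,0.3,0]

```text
t: 9.45
eef_pos: [0.5849, 0.0438, 0.1591]
tool_rot: [[-0.979, 0.202, 0.004], [0.202, 0.979, 0.0], [-0.004, 0.001, -1.0]]
wrist_force: [-4.0, 0.6, 8.7]
gripper_width: 0.169
```

Emit:
play_rows:
  moves:
    - [0,0.004,0,0.07,0,0.1,0]
    - [0,0.004,0,0.07,0,0.2,0]
    - [0,0.004,0,0.07,0,0.3,0]

```text
t: 9.75
eef_pos: [0.5845, 0.0439, 0.1567]
tool_rot: [[-0.979, 0.202, 0.001], [0.202, 0.979, 0.001], [-0.001, 0.001, -1.0]]
wrist_force: [-2.3, 0.3, 7.3]
gripper_width: 0.174
```

Depth is about 23 mm, so it's past the seal, with drag around 8 N. Continuing in small steps.

Emit:
play_rows:
  moves:
    - [0,0.001,0,0.04,0,0.08,0]
    - [0,0.001,0,0.04,0,0.16,0]
    - [0,0.001,0,0.04,0,0.2,0]

```text
t: 10.05
eef_pos: [0.5845, 0.0439, 0.1553]
tool_rot: [[-0.979, 0.202, 0.001], [0.202, 0.979, 0.001], [-0.001, 0.001, -1.0]]
wrist_force: [-1.4, 1.1, 7.8]
gripper_width: 0.166
```

Emit:
play_rows:
  moves:
    - [0,0.001,0,0.04,0,0.08,0]
    - [0,0.001,0,0.04,0,0.16,0]
    - [0,0.001,0,0.04,0,0.2,0]

```text
t: 10.35
eef_pos: [0.5844, 0.0439, 0.1539]
tool_rot: [[-0.979, 0.202, 0.002], [0.202, 0.979, 0.001], [-0.001, 0.001, -1.0]]
wrist_force: [-1.4, 0.5, 7.1]
gripper_width: 0.167
```

Emit:
play_rows:
  moves:
    - [0,0.001,0,0.04,0,0.08,0]
    - [0,0.001,0,0.04,0,0.16,0]
    - [0,0.001,0,0.04,0,0.2,0]

```text
t: 10.65
eef_pos: [0.5844, 0.0438, 0.1525]
tool_rot: [[-0.979, 0.202, 0.002], [0.202, 0.979, 0.001], [-0.002, 0.001, -1.0]]
wrist_force: [-1.8, -0.1, 7.0]
gripper_width: 0.171
```

Emit:
play_rows:
  moves:
    - [0,0.002,0,0.04,0,0.08,0]
    - [0,0.002,0,0.04,0,0.16,0]
    - [0,0.002,0,0.04,0,0.22,0]

```text
t: 10.95
eef_pos: [0.5844, 0.0438, 0.151]
tool_rot: [[-0.979, 0.202, 0.001], [0.202, 0.979, 0.001], [-0.001, 0.001, -1.0]]
wrist_force: [-1.8, 0.4, 6.9]
gripper_width: 0.169
```

Emit:
play_rows:
  moves:
    - [0,0.002,0,0.04,0,0.08,0]
    - [0,0.002,0,0.04,0,0.16,0]
    - [0,0.002,0,0.04,0,0.22,0]

```text
t: 11.25
eef_pos: [0.5844, 0.0438, 0.1494]
tool_rot: [[-0.979, 0.202, 0.001], [0.202, 0.979, 0.001], [-0.0, 0.001, -1.0]]
wrist_force: [-1.5, 0.6, 6.7]
gripper_width: 0.173
```

Emit:
play_rows:
  moves:
    - [0,0.001,0,0.04,0,0.08,0]
    - [0,0.001,0,0.04,0,0.16,0]
    - [0,0.001,0,0.04,0,0.22,0]

```text
t: 11.55
eef_pos: [0.5843, 0.0438, 0.1478]
tool_rot: [[-0.979, 0.202, 0.001], [0.202, 0.979, 0.001], [-0.001, 0.001, -1.0]]
wrist_force: [-1.7, 0.1, 7.3]
gripper_width: 0.167
```

Depth is about 31.7 mm and the drag hasn't changed.

Emit:
play_rows:
  moves:
    - [0,0.001,0,0.04,0,0.08,0]
    - [0,0.001,0,0.04,0,0.16,0]
    - [0,0.001,0,0.04,0,0.22,0]

```text
t: 11.85
eef_pos: [0.5843, 0.0438, 0.1463]
tool_rot: [[-0.979, 0.202, 0.001], [0.202, 0.979, 0.001], [-0.001, 0.002, -1.0]]
wrist_force: [-0.6, 0.6, 6.7]
gripper_width: 0.169
```

Emit:
play_rows:
  moves:
    - [0,0.001,0,0.02,0,0.08,0]
    - [0,0.001,0,0.02,0,0.16,0]
    - [0,0.001,0,0.02,0,0.22,0]

```text
t: 12.15
eef_pos: [0.5845, 0.0438, 0.1447]
tool_rot: [[-0.979, 0.202, 0.002], [0.202, 0.979, 0.001], [-0.001, 0.002, -1.0]]
wrist_force: [-1.6, 0.8, 7.7]
gripper_width: 0.17
```

Emit:
play_rows:
  moves:
    - [0,0.002,0,0.04,0,0.08,0]
    - [0,0.002,0,0.04,0,0.16,0]
    - [0,0.002,0,0.04,0,0.22,0]

```text
t: 12.45
eef_pos: [0.5845, 0.0438, 0.1432]
tool_rot: [[-0.979, 0.202, 0.001], [0.202, 0.979, 0.001], [-0.001, 0.002, -1.0]]
wrist_force: [-1.5, 0.8, 11.9]
gripper_width: 0.169
```

Force is up to 11.9 N at about 36.3 mm, so I've probably reached the stop. Pressing gently.

Emit:
play_rows:
  moves:
    - [0,0.001,0,0.02,0,0.06,0]
    - [0,0.001,0,0.02,0,0.12,0]

```text
t: 12.65
eef_pos: [0.5847, 0.0437, 0.1431]
tool_rot: [[-0.979, 0.202, 0.002], [0.202, 0.979, 0.001], [-0.002, 0.002, -1.0]]
wrist_force: [-4.2, 0.6, 17.3]
gripper_width: 0.167
```

The rise is steep: 17 N with only 0.1 mm of motion, so it's on the stop. Holding briefly.

Emit:
play_rows:
  moves:
    - [0,0.002,0,0.05,0,0.13,0]
    - [0,0.002,0,0.05,0,0.13,0]
    - [0,0.002,0,0.05,0,0.13,0]

```text
t: 12.95
eef_pos: [0.5847, 0.0438, 0.1431]
tool_rot: [[-0.979, 0.202, 0.002], [0.202, 0.979, 0.002], [-0.002, 0.002, -1.0]]
wrist_force: [-3.7, 0.2, 14.4]
gripper_width: 0.168
```

It held at 14–17 N with no movement. Releasing now. I'll open fully, then lift.

Emit:
play_rows:
  moves:
    - [0,0,0,0.02,0,0.03,0.4]
    - [0,0,0,0.02,0,0.03,0.7]
    - [0,0,0,0.02,0,0.03,0.7]
    - [0,0,0,0.02,0,0.03,0.7]
    - [0,0,0,0.02,0,0.03,0.7]

```text
t: 13.45
eef_pos: [0.5845, 0.0438, 0.1427]
tool_rot: [[-0.979, 0.202, 0.002], [0.202, 0.979, 0.002], [-0.001, 0.002, -1.0]]
wrist_force: [-0.2, -0.4, 0.2]
gripper_width: 0.706
```

```bash
python3 look.py 5
```

```text
13.6 [0.58448893 0.0438047  0.14273363] [ 0.58820413 -0.29222308  0.50418903] 0.6980093679786459
```

View pics/zs5.png

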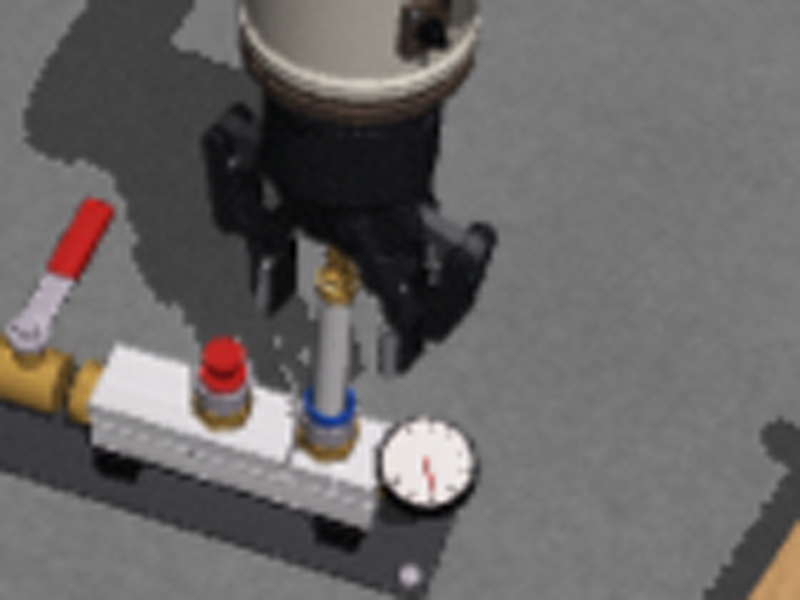

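View pics/zd5.png

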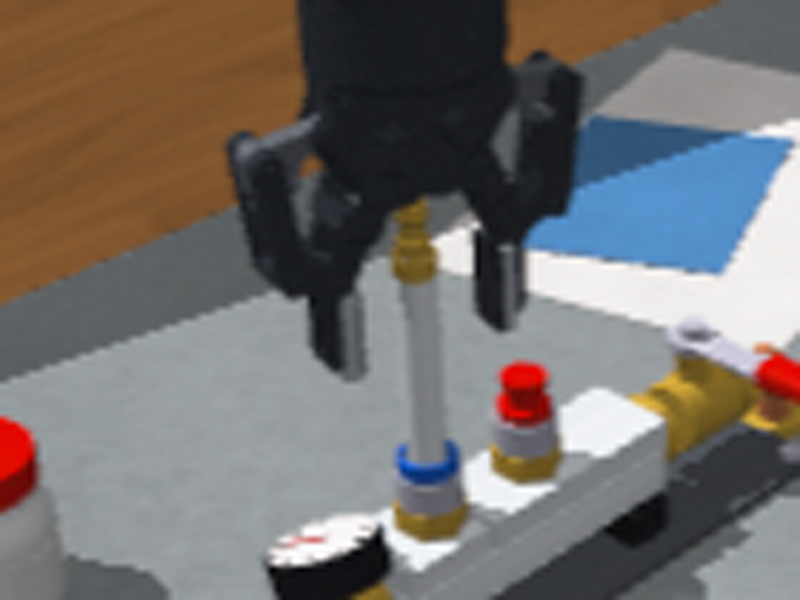

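The riser stands upright in the collar at scene (330,395) and side (428,460), free of the fingers. Lifting clear, then on to the lever.

Emit:
play_rows:
  moves:
    - [0,0,0,0,0,-2,0.7]
    - [0,0,0,0,0,-6,0.7]
    - [0,0,0,0,0,-10,0.7]
    - [0,0,0,0,0,-12.5,0.7]
    - [0,0,0,0,0,-12.5,0.7]
    - [0,0,0,0,0,-12.5,0.7]

```text
t: 14.2
eef_pos: [0.5843, 0.0436, 0.2677]
tool_rot: [[-0.979, 0.202, 0.002], [0.202, 0.979, 0.002], [-0.002, 0.002, -1.0]]
wrist_force: [-0.5, -0.2, -0.1]
gripper_width: 0.698
```

```bash
python3 - <<'E'
from h import *
from station import ctrl
goal(ctrl.get_obs(),[.516,-.076,.26],78.2)
E
```

```text
row [0.002 0.002 0.003] [  4.28 -13.1    0.73]
```

Emit:
play_rows:
  moves:
    - [0,0,0,4.3,-13.1,0,0]
    - [0,0,0,4.3,-13.1,0,0]
    - [0,0,0,4.3,-13.1,0,0]
    - [0.002,0.002,0,4.3,-13.1,4,0]
    - [0.002,0.002,0,4.3,-13.1,9,0]
    - [0.002,0.002,0,4.3,-13.1,13,0]
    - [0.002,0.002,0,4.3,-13.1,13,0]
    - [0.002,0.002,0,4.3,-13.1,13,0]

```text
t: 15.0
eef_pos: [0.5159, -0.0757, 0.1376]
tool_rot: [[-0.979, 0.202, -0.002], [0.202, 0.979, 0.0], [0.002, 0.0, -1.0]]
wrist_force: [0.1, -0.5, 0.8]
gripper_width: -0.001
```

```bash
python3 look.py 6; python3 - <<'E'
from h import *
a=cv2.imread('pics/scene6.png')[150:270,220:380];b=cv2.imread('pics/side6.png')[150:270,210:370]
cv2.imwrite('pics/m6.png',np.vstack([cv2.resize(x,(400,300),interpolation=cv2.INTER_CUBIC) for x in(a,b)]))
E
```

```text
15.15 [ 0.51699557 -0.07600923  0.13948743] [ 0.0440858  -0.06794028  0.01679992] 0.0045600445590487275
```

View pics/m6.png

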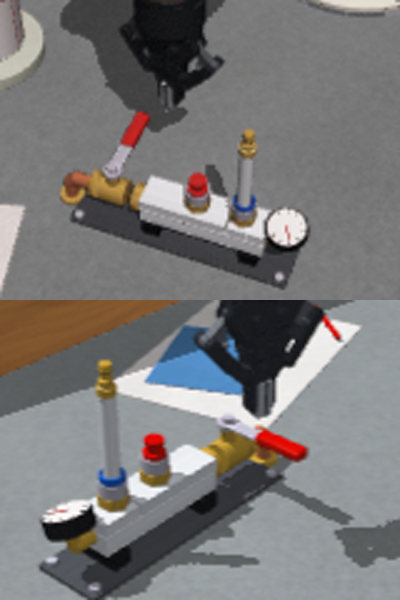

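View pics/wrist6.png

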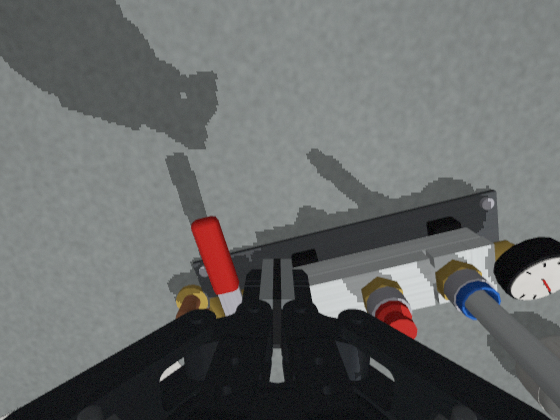

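```bash
python3 - <<'E'
from h import *
from station import ctrl
goal(ctrl.get_obs(),[.516,-.076,.068],78.2)
W=pickle.load(open("c6.pkl","rb"))["wrist"]
print(plane(W,204,222,.077),plane(W,218,219,.077),plane(W,229,300,.079))
E
```

```text
row [-0.     0.003  0.003] [ 0.12 -0.02  7.15]
[ 0.50068944 -0.1197432   0.077     ] [ 0.50052484 -0.11049997  0.077     ] [ 0.55829099 -0.11764453  0.079     ]
```

The wrist ray puts the sleeve's +y edge at y = −0.1105 and its end at (0.501, −0.120). Both agree with the other two views. Descending beside it.

Emit:
play_rows:
  moves:
    - [0,0.002,0,0.1,0,3,0]
    - [0,0.002,0,0.1,0,5.5,0]
    - [0,0.002,0,0.1,0,7.1,0]
    - [0,0.002,0,0.1,0,7.1,0]
    - [0,0.002,0,0.1,0,7.1,0]

```text
t: 15.65
eef_pos: [0.5169, -0.076, 0.07]
tool_rot: [[-0.979, 0.202, 0.002], [0.202, 0.979, -0.001], [-0.002, -0.0, -1.0]]
wrist_force: [0.6, -0.0, 0.5]
gripper_width: -0.003
```

```bash
python3 - <<'E'
from h import *
from station import ctrl
o=ctrl.get_obs();print(o["eef_pos"],o["wrist_force"])
R=o["tool_rot"];piv=np.array([.5912,-.1172])
for a in range(0,101,10):
    off=.028-.007*min(a,90)/90; t=np.radians(a)+.04
    c,s=np.cos(t),np.sin(t);x,y=-.075,off
    p=piv+[c*x-s*y,s*x+c*y]
    print(a,p.round(4),(R.T@(np.r_[p,.068]-o["eef_pos"])*100).round(2))
E
```

```text
[ 0.51694324 -0.0760354   0.07000012] [ 0.55743704 -0.02281887  0.49146735]
0 [ 0.5151 -0.0922] [-0.15 -1.62  0.2 ]
10 [ 0.5121 -0.1066] [-0.14 -3.09  0.2 ]
20 [ 0.5118 -0.1212] [-0.4  -4.53  0.2 ]
30 [ 0.5141 -0.1356] [-0.92 -5.89  0.21]
40 [ 0.519  -0.1493] [-1.67 -7.13  0.21]
50 [ 0.5263 -0.1618] [-2.64 -8.21  0.21]
60 [ 0.5357 -0.1728] [-3.78 -9.1   0.21]
70 [ 0.5469 -0.1818] [-5.07 -9.75  0.22]
80 [ 0.5596 -0.1886] [ -6.44 -10.17   0.22]
90 [ 0.5732 -0.193 ] [ -7.87 -10.32   0.22]
100 [ 0.5866 -0.195 ] [ -9.22 -10.24   0.23]
```

Emit:
play_rows:
  moves:
    - [0,0,0,-0.15,-1.6,0.15,0]
    - [0,0,0,-0.15,-2.4,0.15,0]
    - [0,0,0,-0.15,-3.1,0.15,0]
    - [0,0,0,-0.4,-4.5,0.15,0]
    - [0,0,0,-0.9,-5.9,0.15,0]
    - [0,0,0,-1.7,-7.1,0.15,0]

```text
t: 16.25
eef_pos: [0.5194, -0.15, 0.0689]
tool_rot: [[-0.979, 0.202, 0.002], [0.202, 0.979, -0.001], [-0.003, -0.0, -1.0]]
wrist_force: [-0.5, 3.9, 0.7]
gripper_width: -0.001
```

```bash
python3 look.py 7; python3 - <<'E'
from h import *
a=cv2.imread('pics/scene7.png')[150:270,220:380];b=cv2.imread('pics/side7.png')[150:270,210:370]
cv2.imwrite('pics/m7.png',np.vstack([cv2.resize(x,(400,300),interpolation=cv2.INTER_CUBIC) for x in(a,b)]))
from station import ctrl
o=ctrl.get_obs();R=o["tool_rot"]
for p in [(.5263,-.1618),(.5357,-.1728),(.5469,-.1818),(.5596,-.1886),(.5732,-.193)]: print((R.T@(np.r_[p,.068]-o["eef_pos"])*100).round(2))
E
```

```text
16.4 [ 0.51951383 -0.15005074  0.06849291] [-0.31991144 -0.52967247  0.30390379] 0.004430327614194966
[-0.9  -1.01  0.05]
[-2.05 -1.9   0.06]
[-3.33 -2.55  0.06]
[-4.71 -2.96  0.06]
[-6.13 -3.12  0.07]
```

View pics/m7.png

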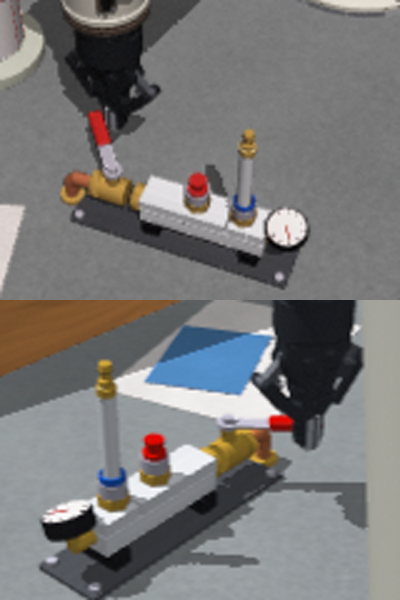

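The lever is about half open and following the fingers, with the riser unmoved. Continuing the arc.

Emit:
play_rows:
  moves:
    - [0,0,0,-0.9,-1.0,0,0]
    - [0,0,0,-2.0,-1.9,0,0]
    - [0,0,0,-3.3,-2.55,0,0]
    - [0,0,0,-4.0,-2.8,0,0]
    - [0,0,0,-4.7,-3.0,0,0]

```text
t: 16.9
eef_pos: [0.5598, -0.1892, 0.0683]
tool_rot: [[-0.979, 0.203, 0.001], [0.203, 0.979, -0.001], [-0.002, -0.001, -1.0]]
wrist_force: [-2.2, 3.8, 0.5]
gripper_width: -0.002
```

```bash
python3 look.py 8; python3 - <<'E'
from h import *
a=cv2.imread('pics/scene8.png')[150:270,220:380];b=cv2.imread('pics/side8.png')[150:270,210:370]
cv2.imwrite('pics/m8.png',np.vstack([cv2.resize(x,(400,300),interpolation=cv2.INTER_CUBIC) for x in(a,b)]))
E
```

```text
17.05 [ 0.55970347 -0.18906778  0.06850902] [ 0.06818191 -0.30709205  0.79383651] 0.00467258855482429
```

View pics/m8.png

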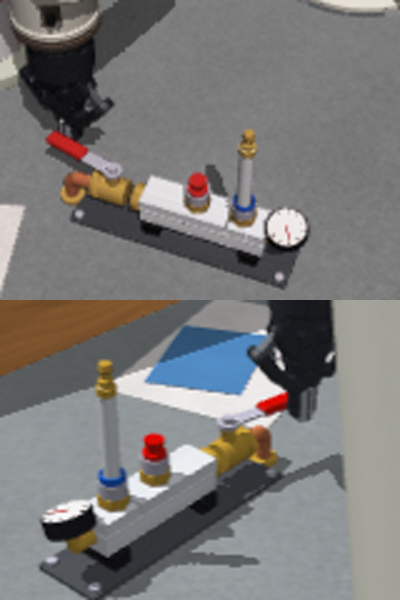

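View pics/wrist8.png

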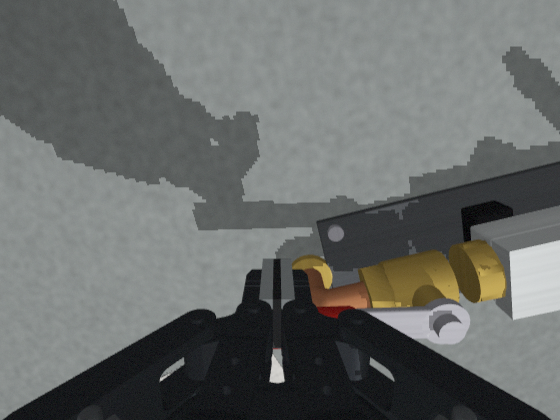

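The lever is nearly in line with the pipe. Pushing further in +x (manifold) until it meets the stop.

Emit:
play_rows:
  moves:
    - [0,0,0,-0.5,-0.05,0,0]
    - [0,0,0,-0.9,-0.1,0,0]
    - [0,0,0,-1.2,-0.1,0,0]

```text
t: 17.35
eef_pos: [0.5715, -0.1924, 0.0686]
tool_rot: [[-0.979, 0.203, 0.002], [0.203, 0.979, -0.002], [-0.002, -0.001, -1.0]]
wrist_force: [-1.7, 2.6, -0.3]
gripper_width: 0.002
```

Emit:
play_rows:
  moves:
    - [0,0,0,-0.2,0,0,0]
    - [0,0,0,-0.4,0,0,0]
    - [0,0,0,-0.5,0,0,0]

```text
t: 17.65
eef_pos: [0.5766, -0.1935, 0.0686]
tool_rot: [[-0.979, 0.203, 0.002], [0.203, 0.979, -0.002], [-0.002, -0.001, -1.0]]
wrist_force: [-3.2, 0.8, -0.1]
gripper_width: 0.002
```

Emit:
play_rows:
  moves:
    - [0,0,0,-0.15,0,0,0]
    - [0,0,0,-0.3,0,0,0]
    - [0,0,0,-0.3,0,0,0]

```text
t: 17.95
eef_pos: [0.5775, -0.1935, 0.0683]
tool_rot: [[-0.979, 0.202, -0.003], [0.202, 0.979, -0.0], [0.003, -0.001, -1.0]]
wrist_force: [-22.4, 5.7, 10.1]
gripper_width: 0.004
```

```bash
python3 look.py 9; python3 - <<'E'
from h import *
a=cv2.imread('pics/scene9.png')[180:270,220:340]
cv2.imwrite('pics/m9.png',cv2.resize(a,(800,600),interpolation=cv2.INTER_CUBIC))
E
```

```text
18.1 [ 0.57749506 -0.19349672  0.06826251] [-21.95658741   5.35075217   9.64692784] -0.0011021598885401552
```

View pics/m9.png

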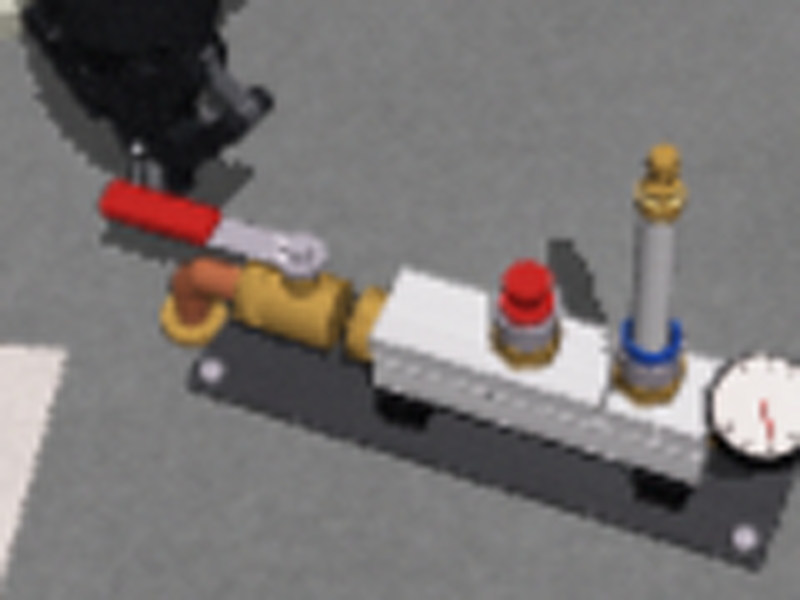

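Force jumped to 22 N, and the lever is now parallel to the manifold (image slope 0.29, block edge 0.29), so it's on its stop. Backing off and rising.

Emit:
play_rows:
  moves:
    - [0,0,0,1.0,0,0,0]
    - [0,0,0,3.0,0,0,0]
    - [0,0,0,4.0,0,-2,0]
    - [0,0,0,4.0,0,-6,0]
    - [0,0,0,4.0,0,-10,0]
    - [0,0,0,4.0,0,-15,0]
    - [0,0,0,4.0,0,-18,0]
    - [0,0,0,4.0,0,-18,0]
    - [0,0,0,4.0,0,-18,0]

```text
t: 19.0
eef_pos: [0.5389, -0.1855, 0.2486]
tool_rot: [[-0.979, 0.203, -0.001], [0.203, 0.979, -0.001], [0.001, -0.001, -1.0]]
wrist_force: [0.4, 0.3, -1.1]
gripper_width: -0.002
```

```bash
python3 look.py 10; python3 - <<'E'
from h import *
a=cv2.imread('pics/scene10.png')[180:270,220:340]
cv2.imwrite('pics/m10.png',cv2.resize(a,(800,600),interpolation=cv2.INTER_CUBIC))
E
```

```text
19.15 [ 0.53843128 -0.18521358  0.24697493] [ 0.38544049 -1.19239166  0.3051175 ] 0.0004997072627841221
```

View pics/m10.png

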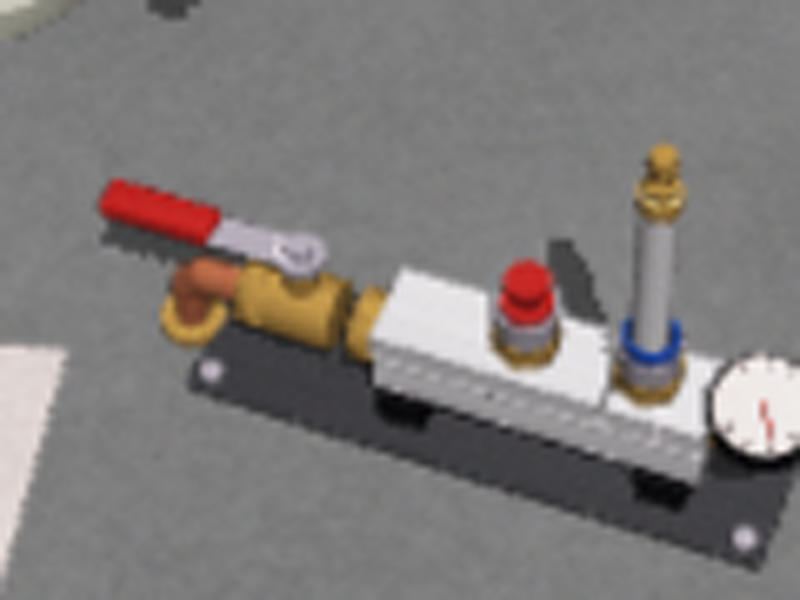

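View pics/zd10.png

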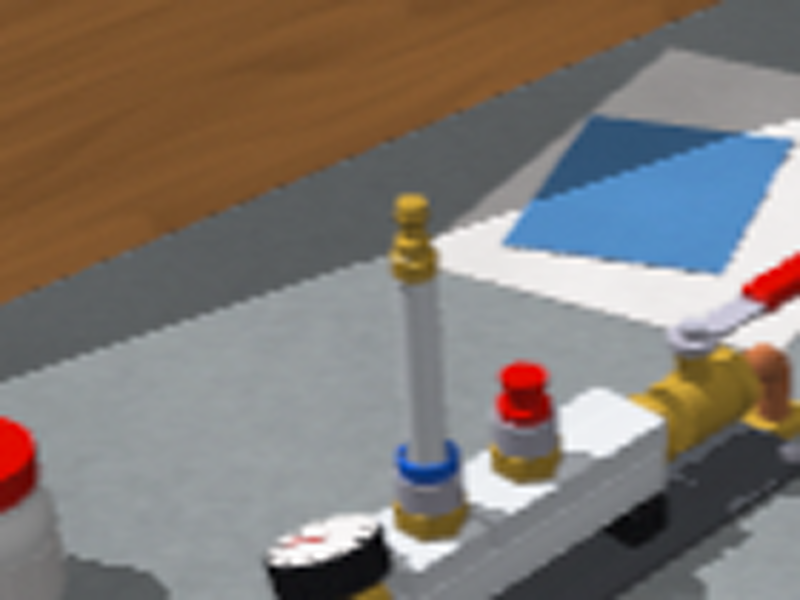

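View pics/scene10.png

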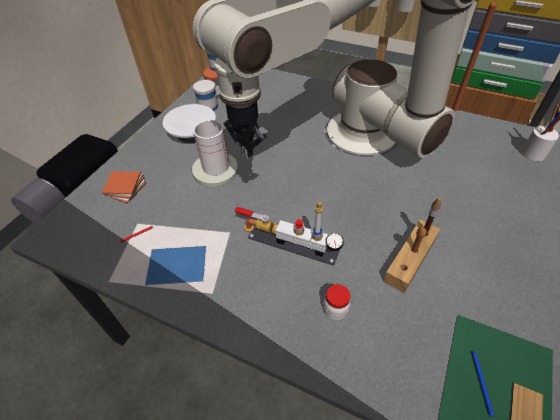

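```bash
python3 - <<'E'
from h import *
d=pickle.load(open("c10.pkl","rb"));S,D=d["scene"],d["side"];k=800/140
print(tri([(S,220+664/6.667,180+152/6.667),(D,180+411/k,140+200/k)]))
p=plane(S,220+300/6.667,180+248/6.667,.079);q=plane(S,220+112/6.667,180+194/6.667,.077);v=(q-p)[:2];print("lever dir",v,"angle from -x ccw deg",np.degrees(np.arctan2(-v[1],-v[0])),"minus yaw 2.3")
# bystander change
o=pickle.load(open("cams0.pkl","rb"))
for n,c,(x0,y0,x1,y1) in [("jar","scene",(320,280,355,322)),("vase","scene",(190,120,240,185)),("dowel","scene",(413,218,430,250)),("brush","scene",(425,195,442,230))]:
    A=o[c]["img"][y0:y1,x0:x1].astype(int);B=S["img"][y0:y1,x0:x1].astype(int);print(n,np.abs(A-B).mean().round(1))
E
```

```text
(array([0.58326779, 0.04385555, 0.20206813]), [0.7, 0.7])
lever dir [ 0.00440555 -0.09113025] angle from -x ccw deg 92.7677185079184 minus yaw 2.3
jar 1.5
vase 18.6
dowel 3.2
brush 1.5
```

```bash
python3 -c "
from station import ctrl
print(ctrl.sign_off())"
```

```text
the job is handed in; nothing more can be done
None
```

The riser is home in the blue-collared outlet and the red lever is fully open on its stop. I handed the job in at about 19 s; sign-off gave no verdict.

- **Riser:** I pushed it through the seal, where the force read up to about 9 N, then against a steady drag of about 7 N. The force then rose steeply at about 36 mm deep. I pressed it there at 14–17 N without movement and let go. In the last pictures it stands upright, with its top at z = 0.202 m, which puts the end about 37 mm below the mouth.
- **Lever:** I turned it only after that, until the force jumped to 22 N at the stop. Afterwards it measured about 90° open relative to the manifold.
- **Robot:** It is clear of everything, with the wrist force back to about zero.
- **Bystanders:** The jar, brush and dowel look unchanged when the first and last pictures are compared. The vase area did differ between those pictures. The gripper was partly in front of it in the last one, and by eye the vase and its bat are at the same pixels, so I did not measure it further.
- **Disagreements:** My camera measurements differed by up to about 3 mm between views, for example on the riser in the rack. None was large enough to affect the grip or the fit.

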